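# Refit the thermostat knob of a wax heater and switch it off

## Task

The control knob has come off the wax heater, which was left switched on. Fit the knob back onto its flatted spindle, fully home and without forcing it, then gently turn it anticlockwise to off, so that the pointer stands at the red dot, and let go. Leave the twist timer and the cream jar where they are.

Things in the scene. Friction and masses are not known exactly. Their poses are not given: they have to be found in the camera images.
- wax_heater: white wax heater, fixed, 302 mm deep, 170 mm wide, 145 mm high with its lid: a sloped control console in front, a round lidded pot behind it; nothing but the spindle stands more than 3 mm out of the panel, and the pot stays below the panel's plane. Origin: on the worktop, 45 mm behind the foot of the spindle; x from console to pot, z up. Its place and yaw vary
- spindle_seat (a point): foot of the spindle on the flat dark panel, 67 mm above the worktop. z: out of the panel along the spindle (leaning 30 degrees from vertical to the console's front); x: up the slope, 12 o'clock of the dial; y: left. Belongs to the panel, does not turn. A steel collar, 23 mm diameter, 2 mm high, carries the seated knob. Dial plate 104 x 112 mm
- spindle_tip (a point): top of the brass spindle, 18 mm from the seat along its axis; axes as spindle_seat, they do not turn with it. 12 mm diameter, one flat 2.5 mm from the axis, last 2 mm bevelled to 9 mm. The flat's direction is not measured: anywhere from 50 to 140 degrees clockwise (seen from outside) of 12 o'clock. See it, or turn the lightly pressed knob until it drops
- off_mark (a point): red dot, 9 mm, on the panel at 12 o'clock, 33 mm from the spindle's axis: off. Axes as spindle_seat. The thermostat turns from off clockwise over 270 degrees, firm stops at both ends; it takes 0.03 N m to turn and stays where it is left. At off its flat, and the pointer of the seated knob, face the red dot
- knob: black ribbed round knob, 42 mm diameter, 30 mm high, about 50 g, standing top up on the worktop, any yaw. Origin: centre of its underside; z up; x to its pointer, a white line on top and side. Blind D bore from below, 20 mm deep, 13 mm diameter, flat 3 mm from the axis on the pointer's side: 0.5 mm play. Underside above panel: 16 to 18 mm if the flats do not match, 2 mm fully home
- knob_pointer (a point): outer end of the knob's pointer: 20 mm from the knob's axis along its x, at its top, 30 mm above its underside
- timer: round twist timer, white with an orange dial, 62 mm diameter, 37 mm high; a bystander. Origin: centre of its underside
- jar: flat white cream jar, 90 mm diameter, 32 mm high; a bystander. Origin: centre of its underside

How it is judged:
By the outcome, as a careful person would: the job done as asked, in the order asked, and still so for the second after the job is handed in, with the robot touching nothing.
It also fails if it takes over 64 s, if anything falls off the work surface, if the arm or the gripper's body presses on something with over 40 N, if the wrist force passes 120 N, or if a joint passes its speed limit or range.

## Robot

A 6-joint arm with a two-finger parallel gripper is mounted at the origin on a cart in front of the work surface, level with it; the furniture and walls round the work are solid. World frame = base frame: x ahead of the robot, y to its left, z up, the work surface at z = 0. Lengths are in m, angles in rad, forces in N, time in s.
With the tool pointing down it reaches from about 0.3 to 1 m from the base axis. Payload 5.1 kg.
Tool frame: the origin (TCP) lies midway between the tips of the shut fingers; the grasp point (between the pads) lies 19 mm behind it (pinch_z is the z of the grasp point in the tool frame, in m); z points along the fingers, y is the line along which they close (so a half turn about z gives the same grasp; the last joint's range is limited). The gripper opens to 95 mm and grips with 3 to 60 N. Pads are 20 mm wide; open, the fingers measure 119 mm over their backs; the gripper's body (75 mm by 180 mm) begins 59 mm behind the grasp point.
Start: joints at [1.085, 0.124, 1.65, -0, 1.367, -0.083], TCP at [0.255, 0.598, 0.215] pointing down, gripper open.
Joint ranges: [-2.61, 2.61], [-1.02, 2.33], [0.03, 2.71], [-1.35, 4.49], [0.32, 2.68], [-2.91, 2.91]. Speed limits (rad/s): [2.57, 2.57, 3.14, 3.14, 3.14, 3.14].

## Interface

Orientations are given as a unit quaternion [w, x, y, z].
In Python, from bench import read_state, snapshot, sign_off, pinch_z gives the robot as it stands.
- The arm moves only by the tool play_rows, never from a script. Its argument "motion" is a list that holds one entry, the list of rows, each a list of 5 numbers: the shift along the world's x, y, z normalised to -1 to 1, where 1 is 0.4 m, then the turn about the world's z normalised to -1 to 1, where 1 is pi/2 rad, then the opening, from 0 (shut) to 1 (fully open). In form: [[[dx, dy, dz, roll, fingers], ...]]. A call has 1 to 20 rows; each row is the pose to reach, as a shift and turn from the pose commanded when the call began; what a row does not reach only later rows make up. A row lasts 1/10 s, in which the tool goes at most 50 mm and 8.59 degrees, less where a joint would pass 70% of its speed; a pose out of reach is approached as far as the arm can. A call with a number of a shift or a turn outside -1 to 1 is refused whole. A call with a gripper value outside its range is refused whole. The fingers move at their own pace and stop on an object; "force" is the grip in N (left out, the last holds). Time passes only in rows, so rows that repeat a pose let the fingers close. It gives the time, the measured TCP pose, the force, the opening and the grip force at its end, in the units of the state.
- read_state(): the state, without advancing time (a new reading comes with each control period).
- snapshot(name): name is "scene" or "top" or "wrist"; returns a dict with "frame" (384x512x3 uint8, red, green, blue), "depth" (384x512 float32, m along the optical axis (not along the pixel's ray), 0 where there is no reading), "K" (3x3 intrinsics, pixels), "k1" (the pictures are not rectified: a ray, as slopes to the right and down, at radius r is drawn at 1 + k1 r^2 times it, then the intrinsics apply), "position" and "orientation" of the camera in the world; the wrist camera has in their place "mount" (4x4, takes a point from camera to tool coordinates, whose origin is the TCP and whose axes are the flange's). Camera axes: x right, y down, z forward; pixel columns grow to the right and rows downward; lengths in m; the calibration is good to about 2 mm. A picture is of the moment at which its call begins: read the wrist's pose just before it.
- sign_off(): hands the job in; it is judged then, once.
The state is a dict: "time": time; "joint_positions": joint angles; "qvel": joint speeds; "joint_torque": joint torques, N m; "position": TCP position; "tool_rot": TCP orientation; "contact_force": force on the tool from outside, world axes, zero at the start; "wrist_torque": the same for the moment, N m; "finger_gap": opening from 0.0 (shut) to 1.0 (fully open); "grip_force": force on a finger pad.
Only numpy, scipy, OpenCV 4.12 (cv2) and the standard library are available. Lean on these libraries where they do the work, as an engineer would, in place of code of your own. Each camera call takes 0.05 s, during which the arm holds its last target. There are 200 camera calls.

## Working session

There is one attempt and no reset: what is moved stays moved. The work goes in short steps, Python scripts to look and compute and a tool call to move; the robot and the scene stay as the last step left them, time stands still between calls to the robot, and variables do not carry over. Pictures are saved under pics/ and viewed, at most 10 in all, crops included, and the job is handed in when it is done.

Besides the shell and the picture viewer there is one more tool, called after "Call:" by a JSON object that holds its "api" and its "payload", one argument or row to a line. play_rows: Moves the arm, as the interface text tells. Its arguments: {"type":"object","properties":{"motion":{"type":"array"},"force":{"type":"number"}},"required":["motion"]}

```bash
mkdir -p pics; cat >h.py <<'E'
import numpy as np,cv2
from scipy.spatial.transform import Rotation as R
from bench import read_state,snapshot,pinch_z
def Rq(q): q=np.array(q); return R.from_quat(q[[1,2,3,0]]).as_matrix()
def pose(s,st):
    if 'mount' in s:
        T=np.eye(4);T[:3,:3]=Rq(st['tool_rot']);T[:3,3]=st['position'];return T@np.array(s['mount'])
    T=np.eye(4);q=np.array(s['orientation']);T[:3,:3]=Rq(q) if q.size==4 else q;T[:3,3]=s['position'];return T
def cloud(s,T):
    K=np.array(s['K']);k=s['k1'];v,u=np.mgrid[:384,:512]
    d=np.stack([(u-K[0,2])/K[0,0],(v-K[1,2])/K[1,1]],-1);x=d.copy()
    for _ in range(8): x=d/(1+k*(x**2).sum(-1,keepdims=True))
    P=np.concatenate([x,np.ones(x.shape[:2]+(1,))],-1)
    D=P@T[:3,:3].T
    return P*s['depth'][...,None]@T[:3,:3].T+T[:3,3],D   # points, ray directions
def proj(p,s,T):
    K=np.array(s['K']);c=(np.asarray(p)-T[:3,3])@T[:3,:3];x=c[...,:2]/c[...,2:]
    x=x*(1+s['k1']*(x**2).sum(-1,keepdims=True));return x*[K[0,0],K[1,1]]+[K[0,2],K[1,2]]
def shot(n):
    st=read_state();s=snapshot(n);T=pose(s,st);return s,T,st
def save(f,im,sc=1):
    cv2.imwrite('pics/'+f,cv2.resize(im[...,::-1],None,fx=sc,fy=sc,interpolation=cv2.INTER_CUBIC))
E
python3 - <<'E'
from h import *
st=read_state();print({k:np.round(v,3) for k,v in st.items()},pinch_z)
a,T,_=shot('scene');b,T2,_=shot('top');print(T.round(2),T2.round(2),np.array(b['K']),b['k1'])
P,_=cloud(b,T2);print(P[::60,::60].round(2).tolist() if 0 else P[192,256])
im=np.vstack([a['frame'],b['frame']]);save('a.png',np.hstack([a['frame'],b['frame']]),0.78);save('b.png',b['frame'],1.5)
E
```

```text
{'time': np.float64(0.0), 'joint_positions': array([ 1.085,  0.124,  1.652, -0.   ,  1.368, -0.083]), 'qvel': array([ 0.001, -0.001,  0.   ,  0.002,  0.   , -0.   ]), 'joint_torque': array([ -0.   , -41.758, -35.994,   0.077,   0.049,  -0.   ]), 'position': array([0.255, 0.597, 0.213]), 'tool_rot': array([-0.   ,  0.2  ,  0.98 , -0.001]), 'contact_force': array([-0.887,  0.636, -0.246]), 'wrist_torque': array([ 0.022, -0.036, -0.003]), 'grip_force': np.float64(0.0), 'finger_gap': np.float64(0.998)} -0.0188
[[ 0.81 -0.29  0.5  -0.01]
 [-0.58 -0.37  0.72 -0.71]
 [-0.02 -0.88 -0.48  0.55]
 [ 0.    0.    0.    1.  ]] [[ 0.01 -1.    0.08  0.38]
 [-1.   -0.01  0.02 -0.02]
 [-0.01 -0.08 -1.    1.19]
 [ 0.    0.    0.    1.  ]] [[411.95940223   0.         260.54322634]
 [  0.         411.95940223 187.24306632]
 [  0.           0.           1.        ]] 0.047456850553013324
[0.46210252 0.00927559 0.05277959]
```

View pics/b.png

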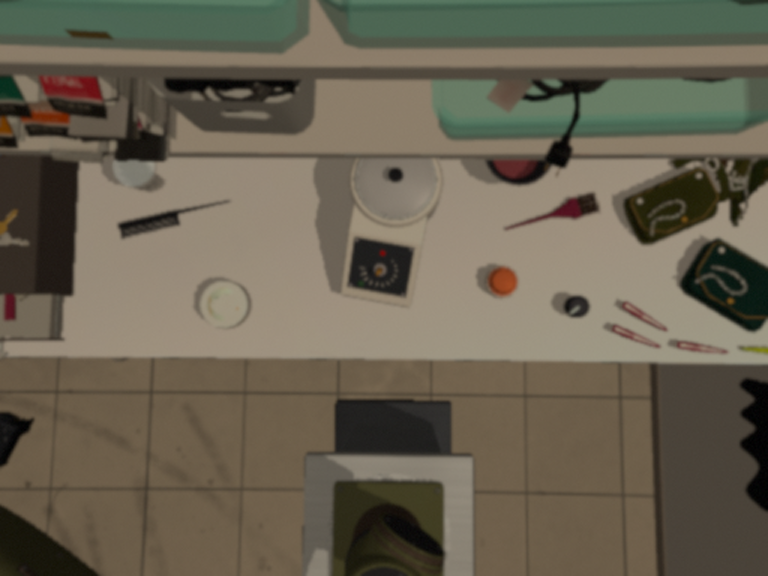

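View pics/a.png

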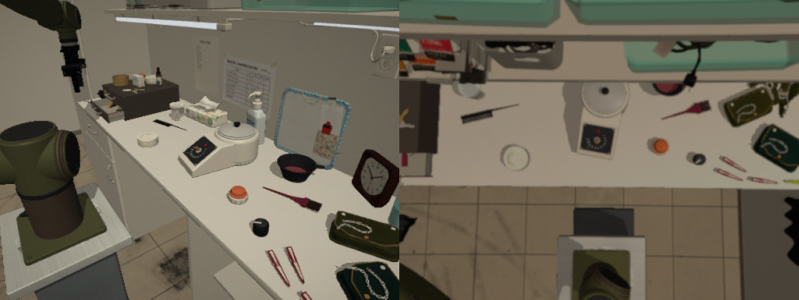

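```bash
python3 - <<'E'
from h import *
b,T,_=shot('top');P,D=cloud(b,T);f=b['frame'].astype(int)
dark=(f.max(-1)<75)
n,l,s,c=cv2.connectedComponentsWithStats(dark.astype(np.uint8))
for i in range(1,n):
    if s[i,4]>60 and 140<c[i][1]<230: print(i,c[i].round(1),s[i],P[l==i].mean(0).round(3) , np.percentile(P[l==i][:,2],[5,50,95]).round(3))
i=l[185,262] or l[165,245];
sel=(l==i);Q=P[sel];Q=Q[Q[:,2]>0];m=Q.mean(0);w=np.linalg.svd(Q-m)[2][2];w*=np.sign(w[2]);print('plane',m,w,np.degrees(np.arccos(w[2])))
red=(f[...,0]>110)&(f[...,1]<70)&(f[...,2]<70);n,l,s,c=cv2.connectedComponentsWithStats(red.astype(np.uint8))
for k in range(1,n):
    if s[k,4]>5 and 200<c[k][0]<300: 
        u,v=c[k].round().astype(int);print('red',c[k],P[v,u])
o=(f[...,0]>150)&(f[...,1]<110)&(f[...,2]<80);print('timer',P[o].mean(0))
print('spindle',P[178:182,251:256].round(3).tolist())
print('knob',P[200:210,380:389,2].round(3).tolist(),P[205,384])
E
```

```text
19 [ 25.4 149.7] [   0  102   52  124 4522] [0.565 0.617 0.11 ] [0.022 0.131 0.139]
28 [ 99.2 148.4] [ 79 140  44  18 351] [0.588 0.468 0.007] [-0.001  0.004  0.008]
29 [253.3 177.6] [ 233  159   42   38 1185] [0.5   0.017 0.077] [0.048 0.071 0.093]
30 [485.6 189.3] [ 453  160   59   61 2267] [ 0.477 -0.626  0.032] [0.004 0.031 0.036]
31 [383.7 203.4] [376 198  16  13 149] [ 0.434 -0.347  0.036] [0.013 0.031 0.034]
plane [0.49961464 0.01664861 0.07718854] [ 0.97332383 -0.22411274  0.04913447] 87.18366808200045
timer [ 0.47106023 -0.21995212  0.05918239]
spindle [[[0.499, 0.023, 0.074], [0.499, 0.02, 0.073], [0.499, 0.017, 0.077], [0.499, 0.015, 0.071], [0.499, 0.012, 0.07]], [[0.496, 0.023, 0.076], [0.495, 0.02, 0.081], [0.496, 0.017, 0.078], [0.496, 0.015, 0.075], [0.497, 0.012, 0.07]], [[0.492, 0.022, 0.085], [0.492, 0.02, 0.084], [0.492, 0.017, 0.087], [0.493, 0.014, 0.081], [0.494, 0.012, 0.066]], [[0.49, 0.022, 0.084], [0.49, 0.02, 0.085], [0.49, 0.017, 0.085], [0.49, 0.014, 0.084], [0.491, 0.012, 0.068]]]
knob [[0.032, 0.028, 0.032, 0.03, 0.034, 0.031, 0.035, 0.032, 0.027], [0.029, 0.029, 0.032, 0.03, 0.036, 0.032, 0.033, 0.032, 0.033], [0.029, 0.034, 0.032, 0.033, 0.032, 0.031, 0.032, 0.031, 0.036], [0.032, 0.032, 0.035, 0.029, 0.028, 1.195, 0.03, 0.029, 0.032], [0.032, 0.033, 0.032, 0.031, 0.033, 0.029, 0.026, 0.031, 0.029], [0.032, 0.03, 0.036, 0.033, 0.031, 0.031, 0.028, 0.03, 0.034], [0.031, 0.027, 0.034, 0.034, 0.031, 0.031, 0.031, 0.031, 0.033], [0.029, 0.032, 0.033, 0.031, 0.034, 0.032, 0.034, 0.029, 0.032], [0.028, 0.033, 0.029, 0.033, 0.031, 0.035, 0.034, 0.028, 0.033], [0.028, 0.029, 0.034, 0.03, 0.032, 0.033, 0.033, 0.032, 0.028]] [ 0.43033096 -0.34915629  0.03077393]
```

Call:
{"api": "play_rows", "payload": {
  "motion": [
    [[0.4,-1,0.2,0.167,1],[0.4,-1,0.2,0.167,1],[0.4,-1,0.2,0.167,1],[0.4,-1,0.2,0.167,1],[0.4,-1,0.2,0.167,1],[0.4,-1,0.2,0.167,1],[0.4,-1,0.2,0.167,1],[0.4,-1,0.2,0.167,1],[0.4,-1,0.2,0.167,1],[0.4,-1,0.2,0.167,1],[0.4,-1,0.2,0.167,1],[0.4,-1,0.2,0.167,1],[0.4,-1,0.2,0.167,1],[0.4,-1,0.2,0.167,1]]
  ]
}}

```text
time: 1.55
position: [0.4143, 0.1989, 0.2942]
tool_rot: [-0.0, 0.069, 0.998, -0.0]
contact_force: [0.5, 0.3, 0.6]
finger_gap: 1.0
grip_force: 0.0
```

Call:
{"api": "play_rows", "payload": {
  "motion": [
    [[-0.05,-0.47,0,0,1],[-0.05,-0.47,0,0,1],[-0.05,-0.47,0,0,1],[-0.05,-0.47,0,0,1],[-0.05,-0.47,0,0,1],[-0.05,-0.47,0,0,1],[-0.05,-0.47,0,0,1]]
  ]
}}

```text
time: 2.25
position: [0.3949, 0.0111, 0.2946]
tool_rot: [-0.0, 0.069, 0.998, 0.0]
contact_force: [-0.4, -0.5, -0.0]
finger_gap: 1.002
grip_force: 0.0
```

```bash
python3 - <<'E'
from h import *
s,T,st=shot('wrist');print(np.array(s['mount']).round(3),st['position'],T.round(3),np.array(s['K'])[0,0],proj(np.array([.48,.017,.067]),s,T))
save('w1.png',s['frame'],1.5)
np.savez('w1.npz',T=T,**{k:np.array(s[k]) for k in('frame','depth','K','k1')})
E
```

```text
[[-0.001 -0.959 -0.283  0.081]
 [ 1.    -0.001  0.001 -0.001]
 [-0.001 -0.283  0.959 -0.171]
 [ 0.     0.     0.     1.   ]] [0.39493207 0.01109948 0.29458062] [[ 0.139  0.95   0.281  0.315]
 [ 0.99  -0.134 -0.038  0.021]
 [ 0.002  0.283 -0.959  0.466]
 [ 0.     0.     0.     1.   ]] 310.6349563118583 [267.92213487 221.90749967]
```

View pics/w1.png

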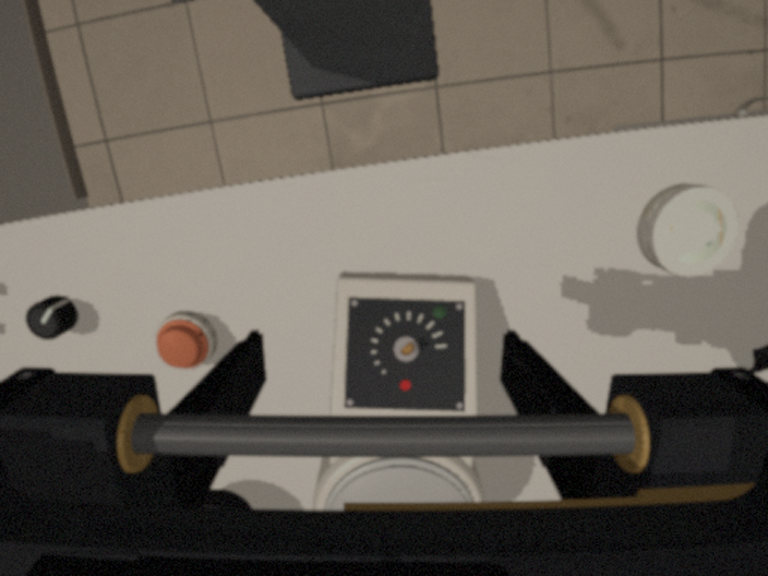

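Call:
{"api": "play_rows", "payload": {
  "motion": [
    [[0.09,0.01,-0.4,0,1],[0.09,0.01,-0.4,0,1],[0.09,0.01,-0.4,0,1],[0.09,0.01,-0.4,0,1],[0.09,0.01,-0.4,0,1],[0.09,0.01,-0.4,0,1]]
  ]
}}

```text
time: 2.9
position: [0.432, 0.0145, 0.1368]
tool_rot: [0.001, 0.07, 0.998, -0.0]
contact_force: [-0.2, -0.1, -0.0]
finger_gap: 1.002
grip_force: 0.0
```

```bash
python3 - <<'E'
from h import *
fr=[];de=[]
for i in range(6):
    s,T,st=shot('wrist');fr.append(s['frame'].astype(float));de.append(np.where(s['depth']>0,s['depth'],np.nan))
s['frame']=np.mean(fr,0).clip(0,255).astype(np.uint8);s['depth']=np.nan_to_num(np.nanmedian(de,0)).astype(np.float32)
np.savez('w2.npz',T=T,**{k:np.array(s[k]) for k in('frame','depth','K','k1')})
P,D=cloud(s,T);f=s['frame'].astype(int)
g=cv2.connectedComponentsWithStats(((f[...,0]>90)&(f[...,1]<60)&(f[...,2]<60)).astype(np.uint8))
k=1+g[2][1:,4].argmax();print('red',g[3][k],g[2][k])
u,v=g[3][k].round().astype(int)
# panel plane: dark pixels around
z=(f.max(-1)<80)&(P[...,2]>.02)&(P[...,2]<.11)&(abs(P[...,1]-.017)<.045)&(abs(P[...,0]-.49)<.06)
Q=P[z]
for _ in range(4):
    m=Q.mean(0);w=np.linalg.svd(Q-m,full_matrices=False)[2][2];w*=np.sign(w[2]);Q=P[z];Q=Q[abs((Q-m)@w)<.004]
print(len(Q),m,w,np.degrees(np.arccos(w[2])),'az',np.degrees(np.arctan2(-w[1],-w[0])))
hit=lambda u,v:T[:3,3]+D[v,u]*((m-T[:3,3])@w/(D[v,u]@w))
print('red pos',hit(u,v),'TCP',st['position'])
c=proj(np.array([.485,.017,.075]),s,T).astype(int);print(c)
save('w2.png',s['frame'][c[1]-60:c[1]+60,c[0]-70:c[0]+70],5)
E
```

```text
red [ 52.77777778 243.41666667] [ 39 240  31   8 108]
8170 [0.49655445 0.01663111 0.06799277] [-0.4897696   0.08439633  0.86775745] 29.800922404427308 az -9.777100958203727
red pos [ 0.44918366 -0.1750019   0.05989413] TCP [0.43200535 0.01384815 0.13688214]
[268 261]
```

View pics/w2.png

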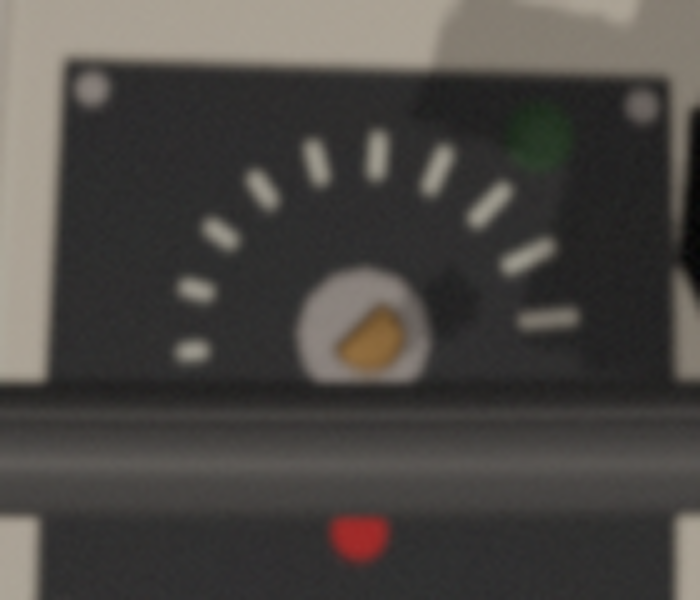

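```bash
python3 - <<'E'
from h import *
d={n:dict(np.load(n+'.npz')) for n in('w1','w2')}
m=np.array([0.49655445,0.01663111,0.06799277])
def rays(s):
    return cloud(s,s['T'])[1],s['T'][:3,3]
def hitpx(s,mask,w,h):
    D,o=rays(s);d_=D[mask];t=((m+w*h-o)@w)/(d_@w);return o+d_*t[:,None]
w=np.array([-0.4897696,0.08439633,0.86775745])
for it in range(1):
  s=d['w1'];f=s['frame'].astype(int);v,u=np.mgrid[:384,:512]
  red=(f[...,0]>100)&(f[...,1]<60)&(f[...,2]<60)&(abs(u-270)<12)&(abs(v-257)<10)
  r=hitpx(s,red,w,0).mean(0);print('red',red.sum(),r)
for n,c0 in(('w1',(269,232)),('w2',(269,265))):
  s=d[n];f=s['frame'].astype(int);D,o=rays(s)
  near=(abs(u-c0[0])<18)&(abs(v-c0[1])<16)
  brass=near&(f[...,0]-f[...,2]>35);b=hitpx(s,brass,w,18);print(n,'brass mean at tip h',hitpx(s,brass,w,.018).mean(0),brass.sum())
  col=near&(f.min(-1)>100)&~brass;q=hitpx(s,col,w,.002)
  hull=cv2.convexHull(np.argwhere(col|brass)[:,::-1].astype(np.int32));(cc,rad)=cv2.minEnclosingCircle(hull);print(n,'collar px',cc,rad,'pos mid',(q.max(0)+q.min(0))/2,q.mean(0))
# collar circle fit w2: rectify in seat frame
x=np.array([1,0,-w[0]/w[2]]);yaw=np.radians(-8.5)
h=np.array([np.cos(yaw),np.sin(yaw),0]);x=h-w*(h@w);x/=np.linalg.norm(x);y=np.cross(w,x);print('x',x,'y',y)
s=d['w2'];c=np.array([.485,.017,.067])
def rect(height,half,N):
    a=np.linspace(half,-half,N);X,Y=np.meshgrid(a,a,indexing='ij')
    c0=m+((c-m)-w*((c-m)@w))+w*height
    p=c0+X[...,None]*x+Y[...,None]*y
    q=proj(p,s,s['T']).astype(np.float32);return cv2.remap(s['frame'],q[...,0],q[...,1],cv2.INTER_CUBIC)
save('r.png',np.hstack([rect(.002,.025,400),rect(.018,.025,400)]))
E
```

```text
red 43 [0.52402766 0.01341542 0.08381163]
w1 brass mean at tip h [0.48840088 0.02007258 0.08379924] 47
w1 collar px (269.7797546386719, 231.2557373046875) 21.5945987701416 pos mid [0.49223948 0.0189381  0.06891637] [0.49391492 0.01616642 0.06885298]
w2 brass mean at tip h [0.48745354 0.01969797 0.08330098] 119
w2 collar px (270.2826232910156, 267.5) 12.551896095275879 pos mid [0.49335075 0.01750893 0.0680606 ] [0.49236033 0.01593116 0.06799844]
x [ 0.85923319 -0.12200097  0.496824  ] y [ 0.14779737  0.98893529 -0.01276376]
```

View pics/r.png

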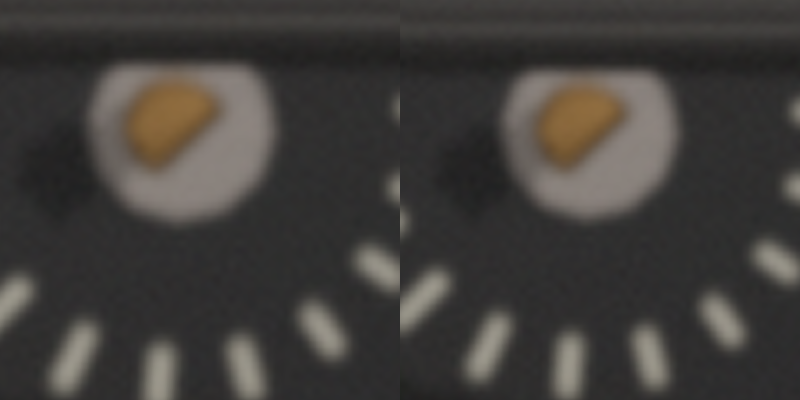

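Call:
{"api": "play_rows", "payload": {
  "motion": [
    [[0,-0.05,0.2,-0.1,1],[0,-0.9,0.15,-1,1],[0,-0.9,0.15,-1,1],[0,-0.9,0.15,-1,1],[0,-0.9,0.15,-1,1],[0,-0.9,0.15,-1,1],[0,-0.9,0.15,-1,1],[0,-0.9,0.15,-1,1],[0,-0.9,0.15,-1,1],[0,-0.9,0.15,-1,1],[0,-0.9,0.15,-1,1],[0,-0.9,0.15,-1,1],[0,-0.9,0.15,-1,1]]
  ]
}}

```text
time: 4.5
position: [0.4308, -0.3462, 0.1951]
tool_rot: [0.0, 0.755, 0.656, 0.0]
contact_force: [-0.7, -0.6, 0.1]
finger_gap: 1.001
grip_force: 0.0
```

```bash
python3 - <<'E'
from h import *
fr=[]
for i in range(4):
    s,T,st=shot('wrist');fr.append(s['frame'].astype(float))
s['frame']=np.mean(fr,0).astype(np.uint8);f=s['frame'].astype(int)
print(st['position'].round(4) if hasattr(st['position'],'round') else st['position'],st['tool_rot'],np.round(st['joint_positions'],2))
D=cloud(s,T)[1];c=proj(np.array([.432,-.348,.03]),s,T);print('px',c)
a=np.linspace(.04,-.04,400);X,Y=np.meshgrid(a,a,indexing='ij')
p=np.stack([.432+X,-.348+Y,np.full_like(X,.03)],-1);q=proj(p,s,T).astype(np.float32)
r=cv2.remap(s['frame'],q[...,0],q[...,1],cv2.INTER_CUBIC)
save('k.png',np.hstack([r,cv2.resize(s['frame'],(400,300)) if 0 else cv2.copyMakeBorder(cv2.resize(s['frame'],(400,300)),0,100,0,0,cv2.BORDER_CONSTANT)]))
E
```

```text
[ 0.4309 -0.346   0.1949] [1.89421813e-04 7.54672504e-01 6.56101651e-01 2.78989481e-06] [-0.77 -0.08  1.89 -0.    1.33 -0.63]
px [256.60487666 174.61174273]
```

View pics/k.png

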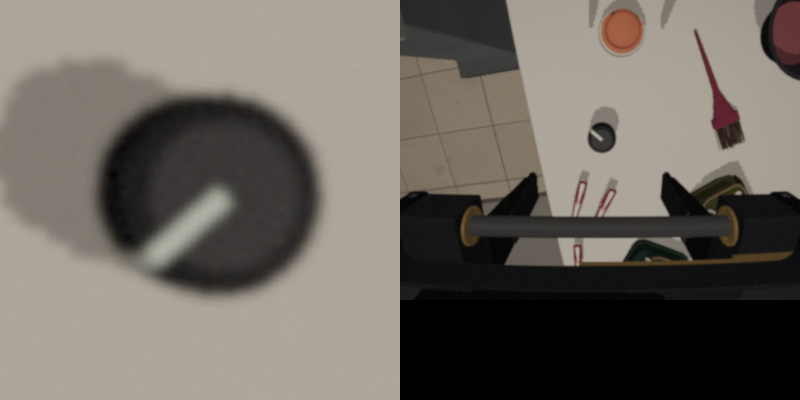

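Call:
{"api": "play_rows", "payload": {
  "motion": [
    [[0.005,-0.014,0,0.067,1],[0.005,-0.014,-0.35,0.067,1],[0.005,-0.014,-0.35,0.067,1],[0.005,-0.014,-0.35,0.067,1],[0.005,-0.014,-0.42,0.067,1],[0.005,-0.014,-0.475,0.067,1],[0.005,-0.014,-0.475,0.067,1],[0.005,-0.014,-0.475,0.067,0.3],[0.005,-0.014,-0.475,0.067,0.3],[0.005,-0.014,-0.475,0.067,0.3],[0.005,-0.014,-0.475,0.067,0.3],[0.005,-0.014,-0.475,0.067,0.3],[0.005,-0.014,-0.475,0.067,0.3],[0.005,-0.014,-0.475,0.067,0.3],[0.005,-0.014,-0.475,0.067,0.3]]
  ],
  "force": 8
}}

```text
time: 6.2
position: [0.4329, -0.3516, 0.0047]
tool_rot: [0.0, 0.719, 0.695, 0.0]
contact_force: [0.4, -0.0, -0.4]
finger_gap: 0.438
grip_force: 8.0
```

Call:
{"api": "play_rows", "payload": {
  "motion": [
    [[0,0,0.1,0,0.3],[0,0,0.2,0,0.3],[0,0,0.312,0.05,0.3],[0.06,0.939,0.35,0.922,0.3],[0.06,0.939,0.35,0.922,0.3],[0.06,0.939,0.35,0.922,0.3],[0.06,0.939,0.35,0.922,0.3],[0.06,0.939,0.35,0.922,0.3],[0.06,0.939,0.35,0.922,0.3],[0.06,0.939,0.35,0.922,0.3],[0.06,0.939,0.35,0.922,0.3],[0.06,0.939,0.35,0.922,0.3],[0.06,0.939,0.35,0.922,0.3],[0.06,0.939,0.312,0.922,0.3],[0.06,0.939,0.312,0.922,0.3],[0.06,0.939,0.312,0.922,0.3]]
  ]
}}

```text
time: 7.8
position: [0.456, 0.0234, 0.1281]
tool_rot: [-0.001, 0.08, 0.997, -0.0]
contact_force: [0.4, 0.3, -1.1]
finger_gap: 0.44
grip_force: 8.0
```

```bash
python3 - <<'E'
from h import *
st=read_state();print({k:np.round(st[k],4) for k in('time','position','tool_rot','contact_force','finger_gap')})
s,T,st=shot('wrist');f=s['frame']
c=np.array([.4571,.0238,.13+.0]);px=proj(c,s,T);print(px);save('g.png',f[120:330,130:410],2.5)
E
```

```text
{'time': np.float64(7.8), 'position': array([0.456 , 0.0234, 0.1281]), 'tool_rot': array([-0.0013,  0.0801,  0.9968, -0.    ]), 'contact_force': array([ 0.424 ,  0.255 , -1.0521]), 'finger_gap': np.float64(0.4397)}
[256.9548485  240.41312693]
```

View pics/g.png

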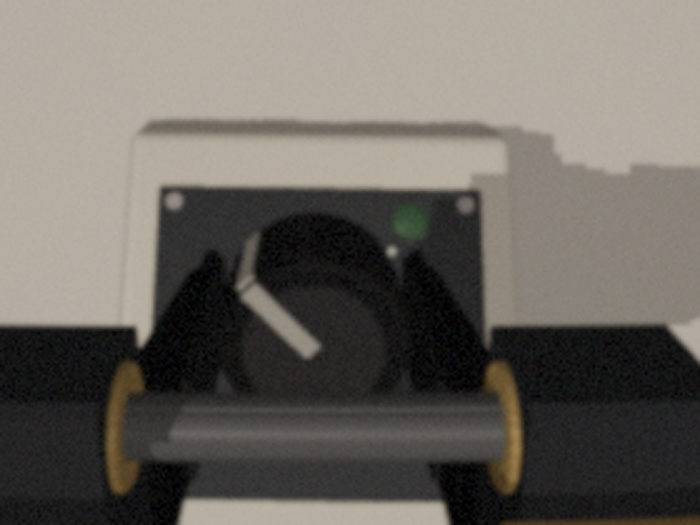

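Call:
{"api": "play_rows", "payload": {
  "motion": [
    [[0,0,-0.1,0,0.3],[0,0,-0.14,0,0.3],[0,0,-0.15,0,0.3],[0,0,-0.155,0,0.3],[0,0,-0.16,0,0.3],[-0.002,0,-0.164,0,0.3],[-0.004,0,-0.168,0,0.3],[-0.006,0,-0.172,0,0.3],[-0.006,0,-0.172,0,0.3]]
  ]
}}

```text
time: 8.75
position: [0.4543, 0.024, 0.0606]
tool_rot: [-0.0, 0.079, 0.997, -0.0]
contact_force: [-0.4, 0.8, -0.6]
finger_gap: 0.44
grip_force: 8.0
```

Call:
{"api": "play_rows", "payload": {
  "motion": [
    [[-0.001,0,-0.003,0,0.3],[-0.002,0,-0.006,0,0.3],[-0.003,0,-0.009,0,0.3],[-0.004,0,-0.012,0,0.3],[-0.005,0,-0.015,0,0.3],[-0.006,0,-0.018,0,0.3],[-0.006,0,-0.018,0,0.3]]
  ]
}}

```text
time: 9.45
position: [0.4516, 0.0241, 0.0531]
tool_rot: [-0.0, 0.079, 0.997, 0.0]
contact_force: [-2.2, 2.0, 3.6]
finger_gap: 0.443
grip_force: 8.0
```

Call:
{"api": "play_rows", "payload": {
  "motion": [
    [[-0.001,0,-0.002,0,0.3],[-0.003,0,-0.004,0,0.3],[-0.005,0,-0.007,0,0.3],[-0.007,0,-0.01,0,0.3],[-0.009,0,-0.013,0,0.3],[-0.009,0,-0.013,0,0.3]]
  ]
}}

```text
time: 10.05
position: [0.4485, 0.0237, 0.0481]
tool_rot: [0.0, 0.079, 0.997, -0.0]
contact_force: [-0.2, 0.2, 1.6]
finger_gap: 0.44
grip_force: 8.0
```

```bash
python3 - <<'E'
from h import *
s,T,st=shot('wrist');f=s['frame']
save('g2.png',f[100:310,130:410],2.5)
E
```

```text
(no output)
```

View pics/g2.png

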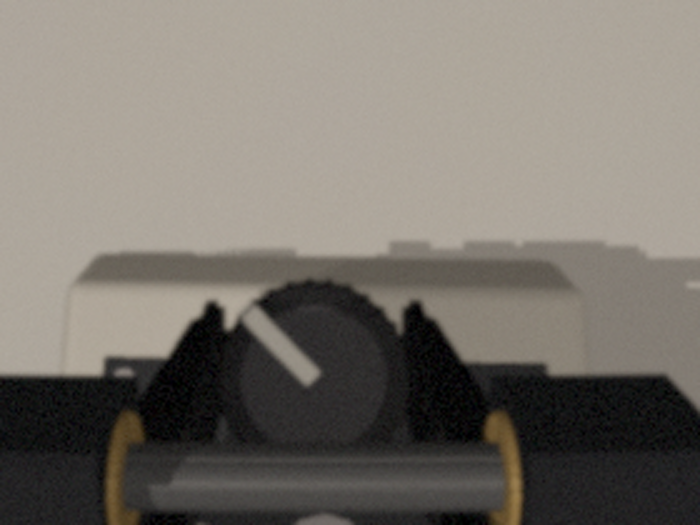

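```bash
python3 - <<'E'
from h import *
s,T,st=shot('wrist')
w=np.array([-.494,.078,.866]);x=np.array([.855,-.135,.5]);g=np.array(st['position'])+[0,0,.0188]
c=g+.006*w;print(np.round(st['position'],4),proj(c,s,T),[proj(c+.021*a,s,T).round(1) for a in(x,-x)])
# where on the knob top plane is pixel (254.8,250)
D=cloud(s,T)[1]
for uv in((255,250),(256,212)):
    d=D[uv[1],uv[0]];p=T[:3,3]+d*((c-T[:3,3])@w/(d@w));print(uv,((p-c)@x*1e3).round(1))
E
```

```text
[0.4484 0.0237 0.0481] [256.14139158 251.847088  ] [array([256.3, 293.2]), array([256. , 212.5])]
(255, 250) -1.0
(256, 212) -21.2
```

Call:
{"api": "play_rows", "payload": {
  "motion": [
    [[-0.01,0.002,0.018,0,0.3],[-0.02,0.003,0.035,0,0.3],[-0.027,0.004,0.048,0,0.3],[-0.005,0.001,0.061,0,0.3],[0.017,-0.001,0.074,0,0.3],[0.039,-0.003,0.086,0,0.3],[0.061,-0.006,0.099,0,0.3],[0.061,-0.006,0.099,0,0.3],[0.061,-0.006,0.099,0,0.3]]
  ]
}}

```text
time: 11.05
position: [0.473, 0.0215, 0.0878]
tool_rot: [-0.0, 0.079, 0.997, -0.0]
contact_force: [0.5, 0.4, -0.8]
finger_gap: 0.435
grip_force: 8.0
```

```bash
python3 - <<'E'
from h import *
s,T,st=shot('wrist')
S=np.array([.4955,.0177,.0672]);w=np.array([-.494,.078,.866]);x=np.array([.855,-.135,.5]);y=np.array([.156,.988,0]);g=np.array(st['position'])+[0,0,.0188]
u=g-.0245*w-S;print(np.round(st['position'],4),(u@x*1e3,u@y*1e3,u@w*1e3),np.round(st['contact_force'],1))
save('g3.png',s['frame'][100:340,110:410],2.5)
E
```

```text
[0.473  0.0215 0.0878] (np.float64(-0.05119639902296386), np.float64(0.2604215467409095), np.float64(20.98747462525969)) [ 0.5  0.4 -0.8]
```

View pics/g3.png

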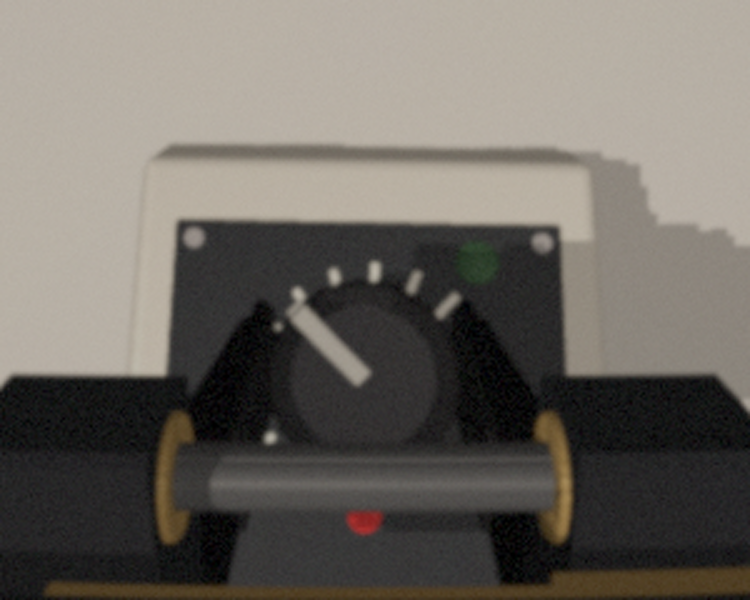

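Call:
{"api": "play_rows", "payload": {
  "motion": [
    [[0.0012,0,-0.0022,0,0.3],[0.0025,0,-0.0043,0,0.3],[0.0037,-0.001,-0.0065,0,0.3],[0.005,-0.001,-0.0087,0,0.3],[0.0062,-0.001,-0.0108,0,0.3],[0.0074,-0.001,-0.013,0,0.3],[0.0074,-0.001,-0.013,0,0.3]]
  ]
}}

```text
time: 11.8
position: [0.4757, 0.0212, 0.0828]
tool_rot: [-0.0, 0.079, 0.997, -0.0]
contact_force: [-0.7, 0.2, 1.2]
finger_gap: 0.441
grip_force: 8.0
```

```bash
cat >>h.py <<'E'
S=np.array([.4955,.0177,.0672]);w=np.array([-.494,.078,.866]);x=np.array([.855,-.135,.5]);y=np.array([.156,.988,0])
def where():
    st=read_state();u=np.array(st['position'])+[0,0,.0188]-.0245*w-S;F=np.array(st['contact_force']);B=np.stack([x,y,w])
    print('t',st['time'],'xyw mm',(B@u*1e3).round(1),'F',(B@F).round(1),'M',(B@np.array(st['wrist_torque'])).round(2),np.round(st['position'],4),'gap',round(st['finger_gap']*95,1),'yaw',round(float(np.degrees(np.arctan2(*Rq(st['tool_rot'])[[1,0],1]))),1),'j6',np.round(st['joint_positions'][5],2))
E
python3 -c "from h import *;where()"
```

```text
t 11.8 xyw mm [-0.2  0.3 15.3] F [-0.   0.1  1.5] M [-0.07  0.28  0.02] [0.4757 0.0212 0.0828] gap 41.9 yaw 81.0 j6 -1.48
```

Nearly no force at 15.3 mm (tip likely engaged). Continue 3 mm slowly.

Call:
{"api": "play_rows", "payload": {
  "motion": [
    [[0.0012,0,-0.0022,0,0.3],[0.0025,0,-0.0043,0,0.3],[0.0037,-0.001,-0.0065,0,0.3],[0.0037,-0.001,-0.0065,0,0.3]]
  ]
}}

```text
time: 12.2
position: [0.4764, 0.021, 0.0808]
tool_rot: [-0.001, 0.079, 0.997, 0.0]
contact_force: [-7.0, 0.9, 7.9]
finger_gap: 0.44
grip_force: 8.0
```

```bash
python3 -c "from h import *;where()"
```

```text
t 12.2 xyw mm [-0.5  0.3 13.2] F [-2.1 -0.2 10.4] M [0.   1.23 0.02] [0.4764 0.021  0.0808] gap 41.8 yaw 81.0 j6 -1.48
```

Call:
{"api": "play_rows", "payload": {
  "motion": [
    [[-0.0005,0,0.001,0,0.3],[-0.0005,0,0.001,0.03,0.3],[-0.0005,0,0.001,0.06,0.3],[-0.0005,0,0.001,0.09,0.3],[-0.0005,0,0.001,0.09,0.3]]
  ]
}}

```text
time: 12.7
position: [0.4766, 0.0198, 0.081]
tool_rot: [-0.001, 0.008, 1.0, -0.001]
contact_force: [-6.1, -2.8, 6.2]
finger_gap: 0.441
grip_force: 8.0
```

```bash
python3 -c "from h import *;where()"
```

```text
t 12.7 xyw mm [-0.2 -0.8 13.3] F [-1.7 -3.7  8.2] M [-0.63  0.77  0.32] [0.4766 0.0198 0.081 ] gap 41.9 yaw 89.1 j6 -1.62
```

Call:
{"api": "play_rows", "payload": {
  "motion": [
    [[0,0,0,-0.05,0.3],[0,0,0,-0.1,0.3],[0,0,0,-0.13,0.3],[0,0,0,-0.16,0.3],[0,0,0,-0.19,0.3],[0,0,0,-0.19,0.3]]
  ]
}}

```text
time: 13.3
position: [0.4771, 0.0221, 0.0812]
tool_rot: [-0.0, 0.157, 0.988, 0.001]
contact_force: [-3.6, 4.9, 5.2]
finger_gap: 0.443
grip_force: 8.0
```

```bash
python3 -c "from h import *;where()"
```

```text
t 13.3 xyw mm [ 0.1  1.4 13.4] F [-1.1  4.3  6.6] M [ 0.76  0.73 -0.36] [0.4771 0.0221 0.0812] gap 42.1 yaw 71.9 j6 -1.32
```

```bash
cat >>h.py <<'E'
def knob(n=4):
    B=np.stack([x,y,w]);de=[];fr=[]
    for i in range(n):
        s,T,st=shot('wrist');de.append(np.where(s['depth']>0,s['depth'],np.nan));fr.append(s['frame'].astype(float))
    s['depth']=np.nan_to_num(np.nanmedian(de,0));f=np.mean(fr,0);P,D=cloud(s,T);q=(P-S)@B.T
    o=T[:3,3]
    def at(h): t=((S+w*h-o)@w)/(D@w);return (o+D*t[...,None]-S)@B.T
    r=np.hypot(q[...,0],q[...,1]);m=(r<.03)&(q[...,2]>.022)&(q[...,2]<.06)&(f.max(-1)<110)&(f.min(-1)>0)
    Q=q[m&(r<.014)];H=np.median(Q[:,2])
    a=at(H);ra=np.hypot(a[...,0],a[...,1]);wh=(f.min(-1)>95)&(ra<.021)&(q[...,2]>.02)
    p=a[wh][:,:2];c=p.mean(0);u=np.linalg.svd(p-c)[2][0];u*=np.sign(u@c) or 1
    e=p@u;A=np.c_[Q[:,:2],np.ones(len(Q))];co=np.linalg.lstsq(A,Q[:,2],rcond=None)[0]
    pan=(abs(q[...,2])<.006)&(ra>.03)&(abs(q[...,0])<.05)&(abs(q[...,1])<.05)&(f.max(-1)<70)
    print('top w',round(H*1e3,1),'n',len(Q),'tilt deg x,y',np.degrees(co[:2]).round(1),'panel w',np.median(q[...,2][pan]*1e3).round(2),'pointer cw deg',np.degrees(np.arctan2(-u[1],u[0])).round(1),'n',wh.sum(),'line c mm',(c*1e3).round(1),'inner end',(c+u*((p-c)@u).min())*1e3)
E
python3 -c "from h import *;knob();where()"
```

```text
top w 48.9 n 2102 tilt deg x,y [-5.7 -3.3] panel w 0.35 pointer cw deg 165.6 n 376 line c mm [-7.  -4.2] inner end [20.64870227  2.92953833]
t 13.5 xyw mm [ 0.   1.4 13.4] F [-1.4  3.3  7. ] M [ 0.7   0.73 -0.33] [0.477  0.0221 0.0812] gap 41.4 yaw 72.0 j6 -1.33
```

Call:
{"api": "play_rows", "payload": {
  "motion": [
    [[-0.0025,0.0004,0.0043,0,0.3],[-0.005,0.001,0.0087,0.05,0.3],[-0.005,0.001,0.0087,0.1,0.3],[-0.005,0.001,0.0087,0.1,0.3]]
  ]
}}

```text
time: 13.9
position: [0.4751, 0.021, 0.0838]
tool_rot: [0.0, 0.079, 0.997, -0.0]
contact_force: [-0.3, -0.4, 0.0]
finger_gap: 0.44
grip_force: 8.0
```

```bash
python3 - <<'E'
from h import *
where();knob()
s,T,st=shot('wrist');H=.050
u=np.array(st['position'])+[0,0,.0188]
def rect(h):
    a=np.linspace(.03,-.03,400);X,Y=np.meshgrid(a,a,indexing='ij')
    q=proj(S+w*h+X[...,None]*x+Y[...,None]*y,s,T).astype(np.float32);im=cv2.remap(s['frame'],q[...,0],q[...,1],cv2.INTER_CUBIC)
    im=np.ascontiguousarray(im);im=np.clip(im.astype(int)*2,0,255).astype(np.uint8);cv2.circle(im,(200,200),140,(255,255,0),1);cv2.drawMarker(im,(200,200),(255,0,0),0,12);return im
P,_=cloud(s,T);q=(P-S)@np.stack([x,y,w]).T
for r0 in(-12,-8,-4,0):
    m=(abs(q[...,0]*1e3-r0)<2)&(abs(q[...,1])<.01)&(q[...,2]>.03)&(q[...,2]<.065);print(r0,m.sum(),(np.median(q[...,2][m])*1e3).round(1),end='; ')
save('rk.png',np.hstack([rect(.048),rect(.052)]))
E
```

```text
t 13.9 xyw mm [-0.2  0.1 16.5] F [-0.2 -0.4  0.1] M [ 0.05 -0.05 -0.01] [0.4751 0.021  0.0838] gap 41.8 yaw 81.0 j6 -1.48
top w 52.0 n 2125 tilt deg x,y [-5.4 -0.1] panel w 0.37 pointer cw deg 158.5 n 363 line c mm [-5.6 -6.5] inner end [20.80885471  3.93522433]
-12 307 53.2; -8 301 52.8; -4 299 52.6; 0 299 52.0;
```

View pics/rk.png

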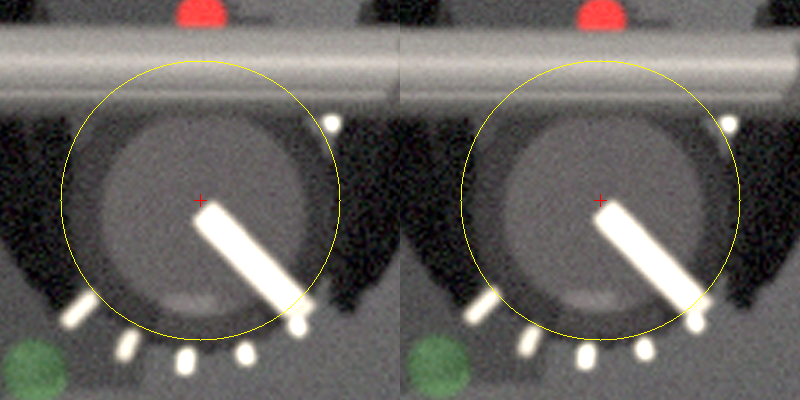

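Call:
{"api": "play_rows", "payload": {
  "motion": [
    [[0.005,-0.001,0.003,0,0.3],[0.0096,-0.0015,0.0056,0,0.3],[0.0108,-0.0017,0.0034,0,0.3],[0.0121,-0.0019,0.0013,0,0.3],[0.0133,-0.002,-0.0009,0,0.3],[0.0146,-0.002,-0.0031,0,0.3],[0.0146,-0.002,-0.0031,0,0.3]]
  ],
  "force": 12
}}

```text
time: 14.85
position: [0.4808, 0.0204, 0.0825]
tool_rot: [-0.0, 0.079, 0.997, 0.0]
contact_force: [0.5, 0.4, -1.4]
finger_gap: 0.436
grip_force: 12.0
```

```bash
python3 -c "from h import *;where();knob()"
```

```text
t 14.85 xyw mm [ 4.1  0.3 12.5] F [-0.3  0.5 -1.4] M [ 0.04 -0.   -0.07] [0.4808 0.0204 0.0825] gap 41.4 yaw 81.0 j6 -1.48
top w 48.5 n 2100 tilt deg x,y [-5.  0.] panel w 0.45 pointer cw deg 135.0 n 356 line c mm [-4.2 -7.4] inner end [ 3.03171138 -0.2019476 ]
```

Call:
{"api": "play_rows", "payload": {
  "motion": [
    [[0.0012,0,-0.0022,0,0.3],[0.0025,0,-0.0043,0,0.3],[0.0037,-0.001,-0.0065,0,0.3],[0.0037,-0.001,-0.0065,0,0.3]]
  ]
}}

```text
time: 15.45
position: [0.4826, 0.0202, 0.0801]
tool_rot: [0.0, 0.079, 0.997, 0.0]
contact_force: [1.1, 2.4, 0.1]
finger_gap: 0.436
grip_force: 12.0
```

```bash
python3 -c "from h import *;where();knob(2)"
```

```text
t 15.45 xyw mm [4.4 0.4 9.6] F [ 0.6  2.5 -0.2] M [ 0.29 -0.05 -0.11] [0.4826 0.0202 0.0801] gap 41.4 yaw 81.0 j6 -1.48
top w 45.4 n 2100 tilt deg x,y [-4.9  0.1] panel w 0.35 pointer cw deg 134.9 n 354 line c mm [-4.1 -7.4] inner end [ 3.14517082 -0.12345882]h.py:31: RuntimeWarning: All-NaN slice encountered
  s['depth']=np.nan_to_num(np.nanmedian(de,0));f=np.mean(fr,0);P,D=cloud(s,T);q=(P-S)@B.T
```

Call:
{"api": "play_rows", "payload": {
  "motion": [
    [[0.0008,0.001,-0.0024,0,0.3],[0.0016,0.001,-0.0048,0,0.3],[0.0024,0.001,-0.0072,0,0.3],[0.0024,0.001,-0.0072,0,0.3]]
  ]
}}

```text
time: 15.95
position: [0.4837, 0.0203, 0.0773]
tool_rot: [0.0, 0.079, 0.997, -0.0]
contact_force: [0.5, 0.8, 1.0]
finger_gap: 0.44
grip_force: 12.0
```

```bash
python3 -W ignore -c "from h import *;where();knob(2)"
```

```text
t 15.95 xyw mm [4.  0.7 6.6] F [0.8 0.9 0.6] M [ 0.11 -0.16 -0.08] [0.4837 0.0203 0.0773] gap 41.8 yaw 81.0 j6 -1.48
top w 42.4 n 2098 tilt deg x,y [-4.9 -0. ] panel w 0.37 pointer cw deg 135.4 n 353 line c mm [-4.5 -7. ] inner end [2.71122795 0.13065419]
```

Call:
{"api": "play_rows", "payload": {
  "motion": [
    [[0.0006,0,-0.0025,0,0.3],[0.0014,0,-0.005,0,0.3],[0.0022,0,-0.0075,0,0.3],[0.003,0,-0.01,0,0.3],[0.003,0,-0.01,0,0.3]]
  ]
}}

```text
time: 16.55
position: [0.4854, 0.0203, 0.0737]
tool_rot: [0.001, 0.079, 0.997, -0.0]
contact_force: [3.1, 1.3, 3.0]
finger_gap: 0.438
grip_force: 12.0
```

```bash
python3 -W ignore -c "from h import *;where();knob(2)"
```

```text
t 16.55 xyw mm [3.6 1.  2.6] F [4.  1.8 1.1] M [ 0.22 -0.62 -0.1 ] [0.4854 0.0203 0.0737] gap 41.6 yaw 81.0 j6 -1.48
top w 38.4 n 2105 tilt deg x,y [-4.8 -0.1] panel w 0.36 pointer cw deg 135.5 n 350 line c mm [-4.9 -6.8] inner end [2.3482626  0.36381853]
```

Call:
{"api": "play_rows", "payload": {
  "motion": [
    [[0.002,0,0.0012,0,0.3],[0.002,0,0.0012,0,0.6],[0.002,0,0.0012,0,0.6],[0.002,0,0.0012,0,0.6],[0.002,0,0.0012,0,0.6]]
  ]
}}

```text
time: 17.15
position: [0.4845, 0.0204, 0.073]
tool_rot: [-0.001, 0.079, 0.997, -0.0]
contact_force: [0.1, -0.1, 0.3]
finger_gap: 0.597
grip_force: 0.0
```

```bash
python3 -W ignore -c "from h import *;where();knob(2)"
```

```text
t 17.15 xyw mm [2.6 0.9 2.4] F [ 0.3 -0.1  0.2] M [ 0.04 -0.01  0.01] [0.4845 0.0204 0.073 ] gap 56.8 yaw 81.0 j6 -1.48
top w 32.8 n 1996 tilt deg x,y [-0.2 -0.5] panel w 0.39 pointer cw deg 141.4 n 319 line c mm [-7.8 -5.7] inner end [0.17017891 0.68536804]
```

Call:
{"api": "play_rows", "payload": {
  "motion": [
    [[0,0,0.01,0,0.55],[0,0,0.01,-0.08,0.55],[0,0,0.01,-0.16,0.55],[0,0,0.01,-0.222,0.55],[0,0,0.01,-0.222,0.3],[0,0,0.01,-0.222,0.3],[0,0,0.01,-0.222,0.3],[0,0,0.01,-0.222,0.3],[0,0,0.01,-0.17,0.3],[0,0,0.01,-0.12,0.3],[0,0,0.01,-0.07,0.3],[0,0,0.01,-0.02,0.3],[0,0,0.01,0,0.3]]
  ],
  "force": 5
}}

```text
time: 18.55
position: [0.4855, 0.0195, 0.0782]
tool_rot: [0.0, 0.077, 0.997, -0.001]
contact_force: [-1.3, -3.0, 3.0]
finger_gap: 0.444
grip_force: 4.9
```

```bash
python3 -W ignore -c "from h import *;where();knob(2)"
```

```text
t 18.55 xyw mm [6.1 0.2 6.4] F [ 0.8 -3.2  3. ] M [-0.55  0.22  0.2 ] [0.4855 0.0195 0.0782] gap 42.2 yaw 81.1 j6 -1.48
top w 33.4 n 1914 tilt deg x,y [-1.6  3.3] panel w 0.37 pointer cw deg 127.6 n 303 line c mm [-5.4 -8.9] inner end [ 0.73593287 -0.91286895]
```

Call:
{"api": "play_rows", "payload": {
  "motion": [
    [[0,0,0,0.05,0.3],[0,0,0,0.1,0.3],[0,0,0,0.15,0.3],[0,0,0,0.2,0.3],[0,0,0,0.25,0.3],[0,0,0,0.25,0.3],[0,0,0,0.25,0.55],[0,0,0,0.25,0.55],[0,0,0,0.25,0.55]]
  ]
}}

```text
time: 19.55
position: [0.4852, 0.0207, 0.0774]
tool_rot: [-0.0, -0.117, 0.993, 0.0]
contact_force: [-0.3, 0.7, -0.2]
finger_gap: 0.545
grip_force: 0.0
```

```bash
python3 -W ignore -c "from h import *;where();knob(2)"
```

```text
t 19.55 xyw mm [5.3 1.4 5.9] F [-0.5  0.7  0. ] M [ 0.06  0.01 -0.04] [0.4852 0.0207 0.0774] gap 51.8 yaw 103.4 j6 -1.87
top w 32.7 n 1818 tilt deg x,y [ 0.1 -0.8] panel w 0.43 pointer cw deg 119.2 n 372 line c mm [-5.1 -8.1] inner end [0.10910116 1.23509524]
```

Call:
{"api": "play_rows", "payload": {
  "motion": [
    [[0,0,0,-0.09,0.55],[0,0,0,-0.18,0.55],[0,0,0,-0.27,0.55],[0,0,0,-0.36,0.55],[0,0,0,-0.45,0.55],[0,0,0,-0.54,0.55],[0,0,0,-0.54,0.3],[0,0,0,-0.54,0.3],[0,0,0,-0.54,0.3],[0,0,0,-0.54,0.3],[0,0,0,-0.48,0.3],[0,0,0,-0.42,0.3],[0,0,0,-0.36,0.3],[0,0,0,-0.3,0.3],[0,0,0,-0.24,0.3],[0,0,0,-0.24,0.3]]
  ],
  "force": 10
}}

```text
time: 21.25
position: [0.4853, 0.0196, 0.0781]
tool_rot: [-0.0, 0.071, 0.997, -0.001]
contact_force: [-2.1, -3.5, 3.1]
finger_gap: 0.44
grip_force: 9.9
```

```bash
python3 -W ignore -c "from h import *;where();knob(2)"
```

```text
t 21.25 xyw mm [5.8 0.3 6.4] F [ 0.2 -3.8  3.4] M [-0.69  0.19  0.32] [0.4853 0.0196 0.0781] gap 41.8 yaw 81.9 j6 -1.5
top w 33.3 n 1915 tilt deg x,y [-1.5  2.4] panel w 0.37 pointer cw deg 102.3 n 305 line c mm [ -1.4 -10.5] inner end [ 0.72809364 -0.68885452]
```

Call:
{"api": "play_rows", "payload": {
  "motion": [
    [[0,0,0,0.06,0.3],[0,0,0,0.12,0.3],[0,0,0,0.18,0.3],[0,0,0,0.24,0.3],[0,0,0,0.28,0.3],[0,0,0,0.28,0.3]]
  ]
}}

```text
time: 21.95
position: [0.4859, 0.0189, 0.0784]
tool_rot: [0.0, -0.148, 0.989, -0.002]
contact_force: [-1.4, -6.4, 4.3]
finger_gap: 0.448
grip_force: 10.4
```

```bash
python3 -W ignore -c "from h import *;where();knob(2)"
```

```text
t 21.95 xyw mm [ 6.6 -0.3  6.4] F [ 1.8 -6.6  3.9] M [-1.5   0.06  0.51] [0.4859 0.0189 0.0784] gap 42.6 yaw 107.0 j6 -1.94
top w 34.0 n 1913 tilt deg x,y [-3.9  7. ] panel w 0.45 pointer cw deg 84.7 n 336 line c mm [  2.7 -11.3] inner end [ 1.86143594 -1.81664107]
```

Call:
{"api": "play_rows", "payload": {
  "motion": [
    [[0,0,0,0,0.55],[0,0,0,0,0.55],[0,0,0,0,0.55],[0,0,0,-0.09,0.55],[0,0,0,-0.18,0.55],[0,0,0,-0.27,0.55],[0,0,0,-0.36,0.55],[0,0,0,-0.45,0.55],[0,0,0,-0.54,0.55],[0,0,0,-0.59,0.55],[0,0,0,-0.59,0.3],[0,0,0,-0.59,0.3],[0,0,0,-0.59,0.3],[0,0,0,-0.59,0.3],[0,0,0,-0.53,0.3],[0,0,0,-0.47,0.3],[0,0,0,-0.41,0.3],[0,0,0,-0.35,0.3],[0,0,0,-0.29,0.3],[0,0,0,-0.29,0.3]]
  ]
}}

```text
time: 24.05
position: [0.485, 0.0196, 0.078]
tool_rot: [-0.0, 0.079, 0.997, -0.001]
contact_force: [-3.6, -3.1, 3.2]
finger_gap: 0.44
grip_force: 9.9
```

```bash
python3 -W ignore -c "from h import *;where();knob(2)"
```

```text
t 24.05 xyw mm [5.6 0.2 6.5] F [-1.  -3.6  4.3] M [-0.79  0.47  0.27] [0.485  0.0196 0.078 ] gap 41.8 yaw 81.0 j6 -1.48
top w 33.2 n 1915 tilt deg x,y [-1.7  2.2] panel w 0.36 pointer cw deg 73.4 n 306 line c mm [  3.5 -10.2] inner end [ 0.65423746 -0.6227322 ]
```

Call:
{"api": "play_rows", "payload": {
  "motion": [
    [[0,0,0,0.06,0.3],[0,0,0,0.12,0.3],[0,0,0,0.18,0.3],[0,0,0,0.2,0.3],[0,0,0,0.2,0.55],[0,0,0,0.2,0.55],[0,0,0,0.2,0.55]]
  ]
}}

```text
time: 24.85
position: [0.4853, 0.0208, 0.0775]
tool_rot: [0.0, -0.078, 0.997, 0.0]
contact_force: [0.2, 0.4, 0.3]
finger_gap: 0.542
grip_force: 0.0
```

```bash
python3 -W ignore -c "from h import *;where();knob(2)"
```

```text
t 24.85 xyw mm [5.4 1.4 5.9] F [0.2 0.4 0.2] M [ 0.01 -0.01 -0.03] [0.4853 0.0208 0.0775] gap 51.5 yaw 98.9 j6 -1.8
top w 32.8 n 1842 tilt deg x,y [-0.  -0.6] panel w 0.43 pointer cw deg 65.6 n 352 line c mm [ 4.3 -9.2] inner end [-0.0885262   0.56600213]
```

Call:
{"api": "play_rows", "payload": {
  "motion": [
    [[0,0,0,-0.09,0.55],[0,0,0,-0.18,0.55],[0,0,0,-0.27,0.55],[0,0,0,-0.36,0.55],[0,0,0,-0.45,0.55],[0,0,0,-0.5,0.55],[0,0,0,-0.5,0.3],[0,0,0,-0.5,0.3],[0,0,0,-0.5,0.3],[0,0,0,-0.5,0.3],[0,0,0,-0.44,0.3],[0,0,0,-0.38,0.3],[0,0,0,-0.32,0.3],[0,0,0,-0.26,0.3],[0,0,0,-0.2,0.3],[0,0,0,-0.14,0.3],[0,0,0,-0.08,0.3],[0,0,0,-0.02,0.3],[0,0,0,0.02,0.3],[0,0,0,0.02,0.3]]
  ]
}}

```text
time: 26.95
position: [0.4856, 0.0187, 0.0786]
tool_rot: [-0.0, -0.095, 0.996, -0.002]
contact_force: [-1.8, -4.6, 4.3]
finger_gap: 0.436
grip_force: 10.1
```

Call:
{"api": "play_rows", "payload": {
  "motion": [
    [[0,0,0,0,0.55],[0,0,0,0,0.55],[0,0,0,0,0.55]]
  ]
}}

```text
time: 27.25
position: [0.4852, 0.0205, 0.0775]
tool_rot: [-0.0, -0.094, 0.996, 0.0]
contact_force: [-0.6, -0.6, -0.0]
finger_gap: 0.543
grip_force: 0.0
```

```bash
python3 -W ignore -c "from h import *;where();knob(2)"
```

```text
t 27.25 xyw mm [5.3 1.2 6. ] F [-0.4 -0.7  0.2] M [0.06 0.02 0.03] [0.4852 0.0205 0.0775] gap 51.6 yaw 100.8 j6 -1.83
top w 32.8 n 1845 tilt deg x,y [ 0.1 -0.9] panel w 0.42 pointer cw deg 42.7 n 335 line c mm [ 7.6 -6.7] inner end [-0.28917308  0.5895424 ]
```

Call:
{"api": "play_rows", "payload": {
  "motion": [
    [[0,0,0,-0.09,0.55],[0,0,0,-0.18,0.55],[0,0,0,-0.27,0.55],[0,0,0,-0.36,0.55],[0,0,0,-0.45,0.55],[0,0,0,-0.52,0.55],[0,0,0,-0.52,0.3],[0,0,0,-0.52,0.3],[0,0,0,-0.52,0.3],[0,0,0,-0.52,0.3],[0,0,0,-0.46,0.3],[0,0,0,-0.4,0.3],[0,0,0,-0.34,0.3],[0,0,0,-0.28,0.3],[0,0,0,-0.22,0.3],[0,0,0,-0.16,0.3],[0,0,0,-0.1,0.3],[0,0,0,-0.04,0.3],[0,0,0,0,0.3],[0,0,0,0,0.3]]
  ]
}}

```text
time: 29.35
position: [0.4857, 0.0186, 0.0786]
tool_rot: [-0.0, -0.095, 0.996, -0.002]
contact_force: [-1.3, -5.3, 3.7]
finger_gap: 0.439
grip_force: 10.0
```

Call:
{"api": "play_rows", "payload": {
  "motion": [
    [[0,0,0,0,0.55],[0,0,0,0,0.55],[0,0,0,0,0.55]]
  ]
}}

```text
time: 29.65
position: [0.4852, 0.0205, 0.0775]
tool_rot: [-0.0, -0.094, 0.996, 0.0]
contact_force: [0.2, 0.2, -0.3]
finger_gap: 0.547
grip_force: 0.0
```

```bash
python3 -W ignore -c "from h import *;where();knob(2)"
```

```text
t 29.65 xyw mm [5.3 1.2 6. ] F [-0.   0.2 -0.3] M [ 0.02  0.03 -0.01] [0.4852 0.0205 0.0775] gap 51.9 yaw 100.8 j6 -1.83
top w 32.8 n 1865 tilt deg x,y [ 0.  -0.9] panel w 0.42 pointer cw deg 21.4 n 320 line c mm [ 9.8 -3.5] inner end [0.0692239  0.33501491]
```

Call:
{"api": "play_rows", "payload": {
  "motion": [
    [[0,0,0,-0.09,0.55],[0,0,0,-0.18,0.55],[0,0,0,-0.27,0.55],[0,0,0,-0.36,0.55],[0,0,0,-0.45,0.55],[0,0,0,-0.48,0.55],[0,0,0,-0.48,0.3],[0,0,0,-0.48,0.3],[0,0,0,-0.48,0.3],[0,0,0,-0.48,0.3],[0,0,0,-0.43,0.3],[0,0,0,-0.38,0.3],[0,0,0,-0.33,0.3],[0,0,0,-0.28,0.3],[0,0,0,-0.23,0.3],[0,0,0,-0.18,0.3],[0,0,0,-0.13,0.3],[0,0,0,-0.08,0.3],[0,0,0,-0.08,0.3]]
  ],
  "force": 7
}}

```text
time: 31.65
position: [0.4856, 0.0192, 0.0784]
tool_rot: [0.0, -0.031, 1.0, -0.001]
contact_force: [-1.8, -5.4, 3.6]
finger_gap: 0.441
grip_force: 7.0
```

```bash
python3 -W ignore -c "from h import *;where();knob(2)"
```

```text
t 31.65 xyw mm [ 6.3 -0.1  6.5] F [ 1.  -5.6  3.6] M [-0.93  0.19  0.44] [0.4856 0.0192 0.0784] gap 41.9 yaw 93.6 j6 -1.7
top w 33.9 n 1927 tilt deg x,y [-2.   5.3] panel w 0.41 pointer cw deg -2.0 n 287 line c mm [10.3 -1.5] inner end [ 1.14973236 -1.7652524 ]
```

Call:
{"api": "play_rows", "payload": {
  "motion": [
    [[0,0,0,0,0.55],[0,0,0,0,0.55],[0,0,0,0,0.55]]
  ]
}}

```text
time: 32.05
position: [0.4852, 0.0207, 0.0774]
tool_rot: [-0.0, -0.031, 1.0, 0.0]
contact_force: [-0.4, -1.3, -0.2]
finger_gap: 0.547
grip_force: 0.0
```

```bash
python3 -W ignore -c "from h import *;where();knob(2)"
```

```text
t 32.05 xyw mm [5.3 1.4 6. ] F [-0.3 -1.4 -0.1] M [ 0.03 -0.08 -0.06] [0.4852 0.0207 0.0774] gap 51.9 yaw 93.5 j6 -1.7
top w 32.8 n 1875 tilt deg x,y [ 0.  -0.6] panel w 0.42 pointer cw deg 8.4 n 303 line c mm [ 9.5 -1.1] inner end [-0.3178757   0.39360626]
```

Call:
{"api": "play_rows", "payload": {
  "motion": [
    [[0,0,0.1,0,0.55],[-0.05,0,0.25,0,0.55],[-0.2,0,0.38,-0.14,0.55],[-0.2,0,0.38,-0.14,0.55],[-0.2,0,0.38,-0.14,0.55],[-0.2,0,0.38,-0.14,0.55],[-0.2,0,0.38,-0.14,0.55]]
  ]
}}

```text
time: 32.85
position: [0.4051, 0.0205, 0.228]
tool_rot: [-0.001, 0.079, 0.997, 0.0]
contact_force: [-0.3, -0.3, -0.1]
finger_gap: 0.55
grip_force: 0.0
```

```bash
python3 -W ignore - <<'E'
from h import *
where();knob(4)
fr=[]
for i in range(4): s,T,st=shot('wrist');fr.append(s['frame'].astype(float))
f=np.mean(fr,0);D=cloud(s,T)[1];o=T[:3,3];B=np.stack([x,y,w])
def at(h): t=((S+w*h-o)@w)/(D@w);return (o+D*t[...,None]-S)@B.T*1e3
a=at(.0324);p=at(0)
red=(f[...,0]>1.8*f[...,1])&(f[...,0]>70)&(abs(p[...,1])<12)&(abs(p[...,0]-33)<12);print('red',p[red].mean(0),red.sum())
wh=(f.min(-1)>95)&(np.hypot(a[...,0],a[...,1])<21);q=a[wh];print('ptr',q.mean(0),'ends',q[q[:,0].argmin()],q[q[:,0].argmax()],wh.sum())
dk=(f.max(-1)<120)&(np.hypot(a[...,0],a[...,1])<30)
for r in range(24,-10,-3):
    k=wh&(abs(a[...,0]-r)<1.5)
    if k.any(): print(r,a[k][:,1].mean().round(2),end=' | ')
E
```

```text
t 32.85 xyw mm [ 12.1 -11.4 175.9] F [-0.3 -0.4  0. ] M [-0.01  0.02 -0.  ] [0.4051 0.0205 0.228 ] gap 52.2 yaw 81.0 j6 -1.5
top w 32.8 n 463 tilt deg x,y [ 0.  -0.4] panel w 0.49 pointer cw deg 8.9 n 111 line c mm [ 9.9 -1.1] inner end [-0.59976848  0.58117742]
red [ 3.13694903e+01  1.98329733e-01 -3.71738373e-14] 34
ptr [10.18872418 -0.94904467 32.4024624 ] ends [-0.55289401 -0.04849147 32.4024624 ] [20.65262116 -1.31647529 32.4024624 ] 110
21 -2.38 | 18 -2.37 | 15 -1.81 | 12 -1.04 | 9 -0.68 | 6 -0.49 | 3 0.3 | 0 0.49 |
```

Call:
{"api": "play_rows", "payload": {
  "motion": [
    [[0.15,0,-0.13,-0.09,0.55],[0.15,0,-0.13,-0.21,0.55],[0.2,0,-0.28,-0.21,0.55],[0.2,0,-0.28,-0.21,0.55],[0.2,0,-0.35,-0.21,0.55],[0.2,0,-0.38,-0.21,0.55],[0.2,0,-0.38,-0.21,0.55],[0.2,0,-0.38,-0.21,0.3],[0.2,0,-0.38,-0.21,0.3],[0.2,0,-0.38,-0.21,0.3],[0.2,0,-0.38,-0.21,0.3],[0.2,0,-0.38,-0.16,0.3],[0.2,0,-0.38,-0.11,0.3],[0.2,0,-0.38,-0.06,0.3],[0.2,0,-0.38,-0.02,0.3],[0.2,0,-0.38,-0.02,0.3]]
  ]
}}

```text
time: 34.85
position: [0.4868, 0.0197, 0.0794]
tool_rot: [0.002, 0.095, 0.996, -0.0]
contact_force: [0.3, -2.1, 6.4]
finger_gap: 0.447
grip_force: 7.0
```

```bash
python3 -W ignore -c "from h import *;where();knob(2)"
```

```text
t 34.85 xyw mm [7.7 0.7 6.8] F [ 3.8 -2.   5.2] M [-0.51 -0.11  0.15] [0.4868 0.0197 0.0794] gap 42.5 yaw 79.1 j6 -1.45
top w 33.0 n 1883 tilt deg x,y [-0.1  2.3] panel w 0.33 pointer cw deg -2.7 n 303 line c mm [10.3  0.3] inner end [ 0.47889533 -0.14495074]
```

Call:
{"api": "play_rows", "payload": {
  "motion": [
    [[0,0,0,0,0.55],[0,0,0,0,0.55],[0,0,0,0,0.55]]
  ]
}}

```text
time: 35.25
position: [0.4845, 0.0206, 0.0768]
tool_rot: [-0.001, 0.095, 0.996, 0.0]
contact_force: [0.0, -0.6, 0.6]
finger_gap: 0.546
grip_force: 0.0
```

```bash
python3 -W ignore -c "from h import *;where();knob(2)"
```

```text
t 35.25 xyw mm [4.4 1.2 5.8] F [ 0.4 -0.6  0.5] M [-0.01  0.01 -0.04] [0.4845 0.0206 0.0768] gap 51.9 yaw 79.1 j6 -1.45
top w 32.8 n 1916 tilt deg x,y [-0.1 -0.4] panel w 0.38 pointer cw deg 1.6 n 261 line c mm [8.9 0.7] inner end [0.26801755 0.97965461]
```

Call:
{"api": "play_rows", "payload": {
  "motion": [
    [[0,0,0,-0.09,0.55],[0,0,0,-0.18,0.55],[0,0,0,-0.18,0.3],[0,0,0,-0.18,0.3],[0,0,0,-0.18,0.3],[0,0,0,-0.18,0.3],[0,0,0,-0.14,0.3],[0,0,0,-0.1,0.3],[0,0,0,-0.06,0.3],[0,0,0,-0.02,0.3],[0,0,0,0.01,0.3],[0,0,0,0.01,0.3]]
  ]
}}

```text
time: 36.55
position: [0.4854, 0.0197, 0.0782]
tool_rot: [0.0, 0.086, 0.996, -0.001]
contact_force: [-1.6, -2.9, 4.3]
finger_gap: 0.451
grip_force: 6.9
```

```bash
python3 -W ignore -c "from h import *;where();knob(2)"
```

```text
t 36.55 xyw mm [6.  0.5 6.5] F [ 1.1 -3.1  4.3] M [-0.6   0.27  0.25] [0.4854 0.0197 0.0782] gap 42.8 yaw 80.1 j6 -1.47
top w 33.5 n 1909 tilt deg x,y [-1.4  3.9] panel w 0.37 pointer cw deg -11.1 n 282 line c mm [10.   0.7] inner end [ 1.23951115 -1.03582088]
```

Call:
{"api": "play_rows", "payload": {
  "motion": [
    [[0,0,0,0,0.55],[0,0,0,0,0.55],[0,0,0,0,0.55]]
  ]
}}

```text
time: 36.95
position: [0.4852, 0.0207, 0.0773]
tool_rot: [-0.0, 0.087, 0.996, 0.0]
contact_force: [0.0, -0.5, 0.1]
finger_gap: 0.548
grip_force: 0.0
```

```bash
python3 -W ignore -c "from h import *;where();knob(2)"
```

```text
t 36.95 xyw mm [5.2 1.4 5.9] F [ 0.2 -0.5  0.1] M [-0.03  0.01  0.  ] [0.4852 0.0207 0.0773] gap 52.1 yaw 80.1 j6 -1.47
top w 32.7 n 1896 tilt deg x,y [-0.  -0.4] panel w 0.37 pointer cw deg -0.6 n 293 line c mm [9.3 0.6] inner end [0.3097041  0.48707657]
```

Call:
{"api": "play_rows", "payload": {
  "motion": [
    [[0,0,0.1,0,0.6],[-0.05,0,0.25,0,0.6],[-0.2,0,0.38,0,0.6],[-0.2,0,0.38,0,0.6],[-0.2,0,0.38,0,0.6],[-0.2,0,0.38,0,0.6],[-0.2,0,0.38,0,0.6],[-0.2,0,0.38,0,0.6]]
  ]
}}

```text
time: 37.85
position: [0.405, 0.0204, 0.2276]
tool_rot: [-0.002, 0.087, 0.996, 0.0]
contact_force: [-0.3, -0.2, 0.1]
finger_gap: 0.599
grip_force: 0.0
```

```bash
python3 -W ignore -c "from h import *;where();knob(6)"
```

```text
t 37.85 xyw mm [ 11.8 -11.4 175.6] F [-0.2 -0.3  0.2] M [ 0.01 -0.    0.01] [0.405  0.0204 0.2276] gap 56.9 yaw 80.1 j6 -1.48
top w 33.3 n 469 tilt deg x,y [-0.1 -0.3] panel w 0.99 pointer cw deg 1.0 n 97 line c mm [10.8  0.6] inner end [0.78743942 0.79889474]
```

```bash
python3 -c "from bench import sign_off;print(sign_off())"
```

```text
the job is handed in; nothing more can be done
None
```

The knob is back on its spindle and turned anticlockwise to off. The last camera check put it about 2 mm above the panel (fully home) with the pointer within about 1° of the red dot. I let go, moved the gripper clear and handed the job in at about 38 s; I made no final check of the twist timer and cream jar, but the arm stayed clear of both.

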